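# Ready the cable winder: fold out its leg and mesh its crank

## Task

Get the cable winder ready for use: first swing its orange folding leg out until it hits its stop. Then pick up the loose crank, turn it until its socket meshes with the teeth of the winder's shaft and push it fully home, without letting it drop onto the shaft from above. Let go of it, and leave the green can and the paper carton where they are.

Things in the scene. Friction and masses are not known exactly. Their poses are not given: they have to be found in the camera images.
- shaft (a point): upright toothed shaft in the middle of the blue drum; point on its axis at the foot of the teeth, on a flat black shoulder 70 mm above the table, 84 mm across. Six brass teeth, 8 mm wide, reach 28 mm from the axis and 18 mm up; one points along x, the rest every 60 degrees. Inside, a chamfered round steel nose, 32 mm diameter, rises 26 mm. z is up. Turns only stiffly (0.8 N m) with the drum.
- winder: the cable winder's grey square base, 200 x 200 mm, 14 mm thick, fixed to the table; origin at the centre of its underside. On it lies the empty blue cable drum, 180 mm across, top flange 64 mm above the table. Fingertips 20 mm above the table clear the base plate when they reach in between drum and leg. The leg is on its -y side.
- crank (a point): the loose crank (about 0.4 kg), standing on the table socket down, knob up. Point: on the socket axis, centre of the red grip block, 51 mm above the crank's underside; block 54 mm long (x), 26 mm wide (y), 34 mm high; grip it across the 26 mm from above. x points along the arm to the knob, z up. Behind it (-x) a steel counterweight 40 x 36 x 26 mm, centre 47 mm from the axis.
- crank_knob (a point): middle of the crank's upright yellow knob, 28 mm diameter, 110 mm from the socket axis, 92 mm above the crank's underside (knob top 118 mm above the underside).
- leg_foot (a point): centre of the round white plastic foot (28 mm diameter, 40 mm high) at the free end of the leg, 125 mm from the pivot, 22 mm above the table.
- leg (a joint): angle of the winder's orange folding leg (rad): 0 folded along the side of the base (pointing along the base's x), growing as it swings out clockwise seen from above, away from the base; 1.57 is its stop, square to the base. It stays where it is left and takes 1 to 2 N at the foot to move. It begins partly open.
- leg_pivot (a point): the upright hinge axis of the leg, at the leg's half height, 22 mm above the table; x points along the leg from pivot to foot, z is up. The leg is a bar 16 mm wide, from 4 to 40 mm above the table, 140 mm long.
- carton: a white and blue paper carton, 70 x 110 x 50 mm; origin at the centre of its underside; to be left alone.
- crank_body: the crank; origin at the centre of its underside, mouth of its socket: round steel hub, 74 mm across, 34 mm high, open below, 28 mm deep. Six inner teeth leave slots along x and every 60 degrees, so it meshes when the arm points along any shaft tooth, within about 5 degrees. Unmeshed it stands 18 mm high on the shaft's teeth; fully home its underside rests on the shoulder, at shaft.
- can: a green drinks can standing on the table beyond the crank, 53 mm diameter, 135 mm high; origin at the centre of its underside; to be left alone.
Things that resemble listed ones, but are neither listed nor needed, are in the scene too. Of the things that look like the crank_body, take the one that is farthest from the robot's base at the start.

How it is judged:
By the outcome, as a careful person would: the job done as asked, in the order asked, and still so for the second after the job is handed in, with the robot touching nothing.
It also fails if it takes over 64 s, if anything falls off the work surface, if the arm or the gripper's body presses on something with over 40 N, if the wrist force passes 120 N, or if a joint passes its speed limit or range.

## Robot

A 7-joint arm with a two-finger parallel gripper is mounted at the origin on the work surface. World frame = base frame: x ahead of the robot, y to its left, z up, the work surface at z = 0. Lengths are in m, angles in rad, forces in N, time in s.
With the tool pointing down it reaches from about 0.425 to 0.925 m from the base axis. Payload 6.8 kg.
Tool frame: the origin (TCP) lies midway between the tips of the shut fingers; the grasp point (between the pads) lies 19 mm behind it; z points along the fingers, y is the line along which they close (so a half turn about z gives the same grasp; the last joint's range is limited). The gripper opens to 88 mm and grips with 3 to 60 N. Pads are 20 mm wide; open, the fingers measure 115 mm over their backs; the gripper's body (75 mm by 178 mm) begins 61 mm behind the grasp point.
Start: joints at [1.042, 0.477, 0.022, 1.555, -0.011, 1.109, -0.083], TCP at [0.276, -0.616, 0.223] pointing down, gripper open.
Joint ranges: [-2.96, 2.96], [-0.34, 2.1], [-1.41, 1.46], [0.24, 2.44], [-1.37, 4.51], [0.17, 1.92], [-2.96, 2.96]. Speed limits (rad/s): [2.39, 2.39, 3.14, 3.14, 3.14, 3.14, 3.14].

## Interface

Orientations are given as a unit quaternion [w, x, y, z].
In Python, from station import bot, cams, models gives the robot as it stands.
- The arm moves only by the tool move_arm, never from a script. Its argument "steps" is a list of rows, each a list of 2 entries, a list of its own where there are three numbers: the shift along the tool's x, y, z in m, then the turn, a rotation vector about the tool's x, y, z in degrees. A call has 1 to 20 rows; each row shifts and turns the commanded pose from where the row before left it, along the tool's axes as they then stand; what a row does not reach is not made up. A row lasts 1/10 s, in which the tool goes at most 50 mm and 8.59 degrees, less where a joint would pass 70% of its speed; a pose out of reach is approached as far as the arm can. A call is refused whole if a number of a shift passes 0.05 or a number of a turn 8.59, either way. A call with a gripper value outside its range is refused whole. "gripper" is the finger opening in m, from 0 to 0.0878, set as the call begins (left out, the last holds). The fingers move at their own pace and stop on an object; "newtons" is the grip in N (left out, the last holds). Time passes only in rows, so rows that do not move let the fingers close. It gives the time, the measured TCP pose, the force, the opening and the grip force at its end, in the units of the state.
- bot.read_state(): the state, without advancing time (a new reading comes with each control period).
- cams.get_image(name): name is "side" or "top" or "wrist"; returns a dict with "color" (480x640x3 uint8, red, green, blue), "z_map" (480x640 float32, m along the optical axis (not along the pixel's ray), 0 where there is no reading), "fx", "fy", "cx", "cy" (pixels), "distortion" ([k1, k2, p1, p2, k3] as OpenCV has them; the pictures are not rectified), "R" (3x3) and "t" (3): a world point X has camera coordinates R X + t. Camera axes: x right, y down, z forward; pixel columns grow to the right and rows downward; lengths in m; the calibration is good to about 2 mm. A picture is of the moment at which its call begins.
- bot.sign_off(): hands the job in; it is judged then, once.
Trained networks look in the newest picture that a camera, given by its name, has taken for a name from the list of things; names that differ only in an ending like _2 or _b are one class to them, and where a whole thing is asked for, a point or a joint stands for the part that bears it (a point fixed in the world has none). Each returns a list of dicts, best first, with "p" (0 to 1); they miss things now and then, are a little off and sometimes report something else, mostly with a low value. They report only what shows in the picture. A call takes as long as a camera call. They do not tell look-alikes from the thing itself.
- models.spot_in(label, camera): "centre" ([x, y, z] in m, in world coordinates, good to about 4 mm: the middle of the surface that is visible of it).
- models.masks_of(label, camera): "mask" (480x640 bool, what is visible of it).
- models.mark_of(label, camera): "centre" ([x, y, z] in m, in world coordinates, good to about 4 mm: a listed point, or the origin of a listed thing).
The state is a dict: "time_s": time; "qpos": joint angles; "qd": joint speeds; "joint_efforts": joint torques, N m; "tool_pos": TCP position; "ee_rot": TCP orientation; "contact_force": force on the tool from outside, world axes, zero at the start; "wrist_torque": the same for the moment, N m; "grip_width": finger opening in m; "gripper_force": force on a finger pad.
Only numpy, scipy, OpenCV 4.12 (cv2) and the standard library are available. Lean on these libraries where they do the work, as an engineer would, in place of code of your own. Each camera call takes 0.05 s, during which the arm holds its last target. There are 200 camera calls.

## Working session

There is one attempt and no reset: what is moved stays moved. The work goes in short steps, Python scripts to look and compute and a tool call to move; the robot and the scene stay as the last step left them, time stands still between calls to the robot, and variables do not carry over. Pictures are saved under pics/ and viewed, at most 10 in all, crops included, and the job is handed in when it is done.

Besides the shell and the picture viewer there is one more tool, called after "Call:" in YAML: its name, and indented under it one key for each argument. move_arm: Moves the arm, as the interface text tells. Its arguments: {"type":"object","properties":{"steps":{"type":"array"},"gripper":{"type":"number"},"newtons":{"type":"number"}},"required":["steps"]}

```bash
mkdir -p pics; ls
cat > h.py <<'E'
import numpy as np, cv2
from station import bot, cams, models
E
python3 - <<'E'
from h import *
s=bot.read_state(); print(s['time_s'],s['tool_pos'],s['ee_rot'])
a=cams.get_image('top');b=cams.get_image('side')
for c in('top','side'):
    for n in('shaft','winder','crank','crank_knob','leg_foot','leg_pivot','leg','carton','crank_body','can'):
        try: print(c,n,[(round(d['p'],2),np.round(d['centre'],3).tolist()) for d in models.mark_of(n,c)][:4])
        except Exception as e: print(c,n,e)
for n,i in(('top',a),('side',b)): cv2.imwrite(f'pics/{n}0.png',i['color'][:,:,::-1])
print(bot.read_state()['time_s'])
E
```

```text
pics
0.0 [ 0.27548069 -0.61556472  0.22170058] [-8.68957995e-04  9.77942906e-01  2.08870417e-01 -2.57011806e-04]
top shaft [(0.6, [0.596, -0.062, 0.074])]
top winder [(0.72, [0.602, -0.062, -0.003]), (0.47, [0.548, -0.185, 0.023])]
top crank [(0.94, [0.502, 0.25, 0.054]), (0.87, [0.302, 0.222, 0.053]), (0.75, [0.358, -0.128, 0.051])]
top crank_knob [(0.78, [0.297, 0.109, 0.092]), (0.74, [0.255, -0.092, 0.094]), (0.61, [0.553, 0.156, 0.096])]
top leg_foot [(0.7, [0.65, -0.259, 0.025])]
top leg_pivot [(0.71, [0.549, -0.188, 0.021]), (0.52, [0.652, -0.259, 0.021])]
top leg it knows: can, carton, crank, crank_body, crank_knob, leg_foot, leg_pivot, shaft, winder
top carton [(0.79, [0.576, 0.5, 0.001])]
top crank_body [(0.79, [0.506, 0.248, 0.001]), (0.75, [0.303, 0.222, 0.002]), (0.58, [0.355, -0.126, -0.001])]
top can [(0.8, [0.708, 0.277, -0.0])]
side shaft [(0.9, [0.597, -0.066, 0.07]), (0.39, [0.501, 0.248, 0.052]), (0.36, [0.55, -0.188, 0.024])]
side winder [(0.79, [0.597, -0.062, -0.0])]
side crank [(0.89, [0.301, 0.221, 0.051]), (0.8, [0.504, 0.249, 0.049]), (0.75, [0.361, -0.126, 0.051])]
side crank_knob [(0.84, [0.255, -0.094, 0.094]), (0.72, [0.299, 0.107, 0.091]), (0.58, [0.553, 0.15, 0.088])]
side leg_foot [(0.63, [0.65, -0.259, 0.02])]
side leg_pivot [(0.61, [0.55, -0.189, 0.023])]
side leg it knows: can, carton, crank, crank_body, crank_knob, leg_foot, leg_pivot, shaft, winder
side carton [(0.79, [0.573, 0.501, -0.001])]
side crank_body [(0.86, [0.506, 0.25, -0.001]), (0.83, [0.304, 0.216, -0.0]), (0.71, [0.358, -0.124, -0.001])]
side can [(0.74, [0.71, 0.273, 0.001])]
1.0
```

View pics/top0.png

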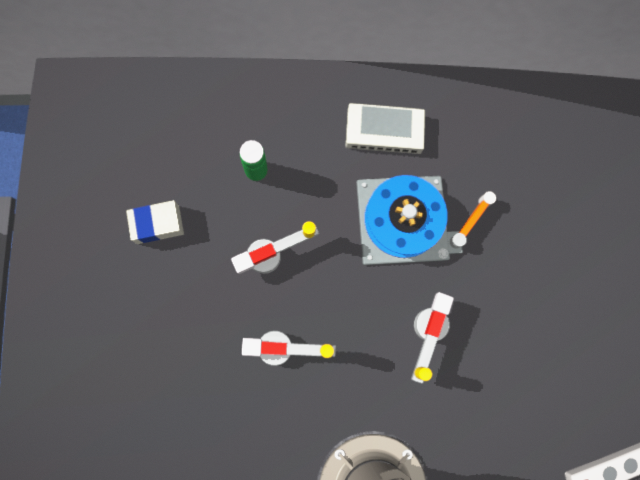

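```bash
cat >> h.py <<'E'
from scipy.spatial.transform import Rotation as Ro
def proj(i,P):
    p,_=cv2.projectPoints(np.array(P,float).reshape(-1,3),cv2.Rodrigues(i['R'])[0],i['t'],np.array([[i['fx'],0,i['cx']],[0,i['fy'],i['cy']],[0,0,1.]]),np.array(i['distortion']))
    return p[:,0]
E
python3 - <<'E'
from h import *
i=cams.get_image('top')
P={'crank':[.503,.249,.085],'shaft':[.597,-.063,.09],'foot':[.65,-.259,.042],'pivot':[.549,-.188,.04]}
for k,v in P.items(): print(k,proj(i,v).round())
u,v=proj(i,P['crank'])[0].astype(int)
c=i['color'][max(v-75,0):v+75,max(u-100,0):u+100,::-1]
cv2.imwrite('pics/crank_crop.png',cv2.resize(c,None,fx=4,fy=4,interpolation=cv2.INTER_CUBIC))
E
```

```text
crank [[263. 252.]]
shaft [[409. 212.]]
foot [[488. 197.]]
pivot [[459. 239.]]
```

View pics/crank_crop.png

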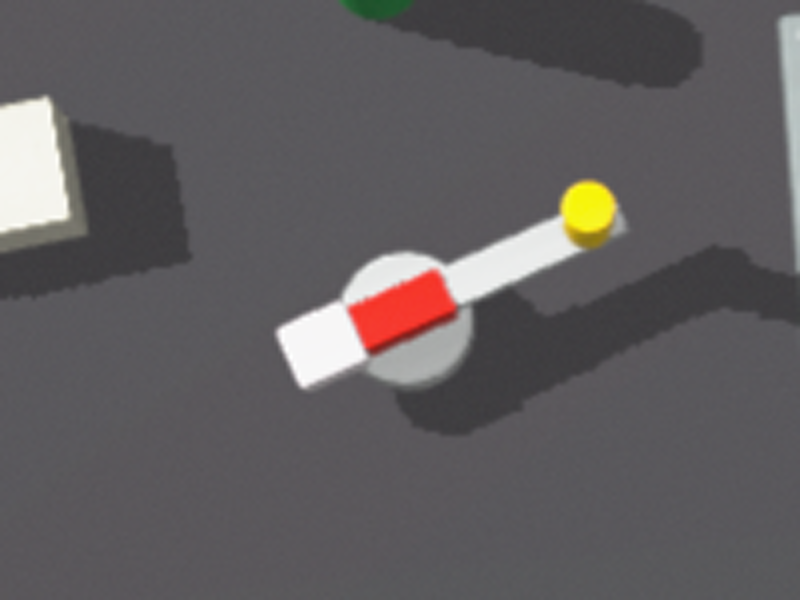

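Three look-alike cranks: (263,252) at 0.56 m from the base, (273,348) at 0.37 m and (433,322) at 0.38 m. The first is farthest and has the can beyond it. The crop confirms it: red block, arm and knob pointing lower right. The leg runs from (459,239) to the foot at (488,197), partly open. I'll move towards the gap inside the leg now.

Call:
move_arm:
  steps:
    - [[0.032,-0.014,0.001],[0,0,0]]
    - [[0.032,-0.014,0.001],[0,0,0]]
    - [[0.032,-0.014,0.001],[0,0,0]]
    - [[0.032,-0.014,0.001],[0,0,0]]
    - [[0.032,-0.014,0.001],[0,0,0]]
    - [[0.032,-0.014,0.001],[0,0,0]]
    - [[0.032,-0.014,0.001],[0,0,0]]
    - [[0.032,-0.014,0.001],[0,0,0]]
    - [[0.032,-0.014,0.001],[0,0,0]]
    - [[0.032,-0.014,0.001],[0,0,0]]
    - [[0.032,-0.014,0.001],[0,0,0]]
    - [[0.032,-0.014,0.001],[0,0,0]]
    - [[0.032,-0.014,0.001],[0,0,0]]
    - [[0.032,-0.014,0.001],[0,0,0]]
    - [[0.032,-0.014,0.001],[0,0,0]]
    - [[0.032,-0.014,0.001],[0,0,0]]
    - [[0,0,0],[0,0,0]]
  gripper: 0

```text
time_s: 2.75
tool_pos: [0.6549, -0.1957, 0.2063]
ee_rot: [-0.002, 0.977, 0.213, 0.001]
contact_force: [0.3, -0.2, -1.1]
grip_width: 0.0001
gripper_force: 0.0
```

Call:
move_arm:
  steps:
    - [[0,0,0.03],[0,0,0]]
    - [[0,0,0.03],[0,0,0]]
    - [[0,0,0.03],[0,0,0]]
    - [[0,0,0.03],[0,0,0]]
    - [[0,0,0.03],[0,0,0]]
    - [[0,0.008,0.02],[0,0,0]]
    - [[0,0.008,0.012],[0,0,0]]
    - [[0,0,0],[0,0,0]]

```text
time_s: 3.55
tool_pos: [0.6569, -0.2192, 0.0231]
ee_rot: [0.0, 0.978, 0.208, -0.001]
contact_force: [-0.3, 0.1, -0.0]
grip_width: 0.0009
gripper_force: 0.0
```

Run:
```python
from h import *
s=bot.read_state(); p=np.array(s['tool_pos']); print(p,s['contact_force'])
q=np.array(s['ee_rot']); R=Ro.from_quat(q[[1,2,3,0]]).as_matrix()
piv=np.array([.549,-.188])
prev=p[:2]
for a in (-35,-45,-55,-65,-75,-82,-88,-92):
    t=np.radians(a); w=piv+.09*np.array([np.cos(t),np.sin(t)])+.02*np.array([-np.sin(t),np.cos(t)])
    print(a,w.round(3),(R.T@np.r_[w-prev,0]).round(3)); prev=w
```

```text
[ 0.65689829 -0.21923674  0.02305089] [-0.33859754  0.13245401 -0.02185634]
-35 [ 0.634 -0.223] [-0.022 -0.006  0.   ]
-45 [ 0.627 -0.237] [-0.013  0.01   0.   ]
-55 [ 0.617 -0.25 ] [-0.014  0.008  0.   ]
-65 [ 0.605 -0.261] [-0.015  0.005  0.   ]
-75 [ 0.592 -0.27 ] [-0.016  0.002  0.   ]
-82 [ 0.581 -0.274] [-0.011  0.     0.   ]
-88 [ 0.572 -0.277] [-0.01  -0.001  0.   ]
-92 [ 0.566 -0.279] [-0.006 -0.001  0.   ]
```

Call:
move_arm:
  steps:
    - [[-0.011,-0.003,0],[0,0,0]]
    - [[-0.011,-0.003,0],[0,0,0]]
    - [[-0.007,0.005,0],[0,0,0]]
    - [[-0.007,0.005,0],[0,0,0]]
    - [[-0.007,0.004,0],[0,0,0]]
    - [[-0.007,0.004,0],[0,0,0]]
    - [[-0.008,0.003,0],[0,0,0]]
    - [[-0.008,0.002,0],[0,0,0]]
    - [[-0.008,0.001,0],[0,0,0]]
    - [[-0.008,0.001,0],[0,0,0]]
    - [[-0.006,0,0],[0,0,0]]
    - [[-0.005,0,0],[0,0,0]]
    - [[-0.005,0,0],[0,0,0]]
    - [[-0.005,-0.001,0],[0,0,0]]
    - [[0,0,0],[0,0,0]]

```text
time_s: 5.05
tool_pos: [0.5766, -0.2744, 0.0255]
ee_rot: [0.001, 0.978, 0.21, 0.005]
contact_force: [12.3, 1.9, -8.2]
grip_width: 0.0005
gripper_force: 6.4
```

Call:
move_arm:
  steps:
    - [[-0.004,0,0],[0,0,0]]
    - [[0,0,0],[0,0,0]]

```text
time_s: 5.25
tool_pos: [0.5764, -0.2747, 0.0258]
ee_rot: [0.001, 0.978, 0.211, 0.008]
contact_force: [19.5, 4.0, -13.6]
grip_width: 0.0005
gripper_force: 9.9
```

Run:
```python
from h import *
i=cams.get_image('top')
for n in('leg_foot','leg_pivot'): print(n,[(round(d['p'],2),np.round(d['centre'],3).tolist()) for d in models.mark_of(n,'top')][:2])
c=i['color'][140:300,330:540,::-1]
cv2.imwrite('pics/leg1.png',cv2.resize(c,None,fx=3.5,fy=3.5,interpolation=cv2.INTER_CUBIC))
# drum/base: corners orange mask leg direction
```

```text
leg_foot [(0.81, [0.561, -0.31, 0.022]), (0.36, [0.506, 0.248, -0.003])]
leg_pivot [(0.85, [0.549, -0.187, 0.025])]
```

View pics/leg1.png

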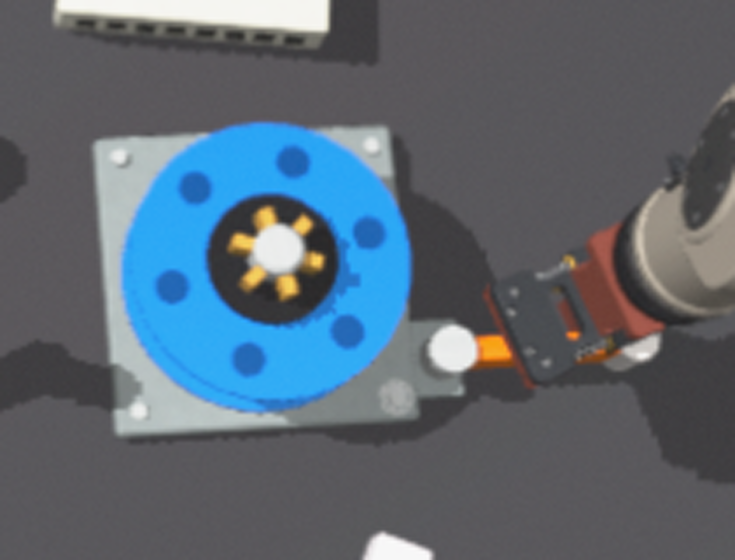

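The picture shows the orange leg (450,348)→(640,350) square to the base. The force rose with no further motion, so it is at its stop. Backing off, then lifting while turning.

Call:
move_arm:
  steps:
    - [[0.015,0,0],[0,0,0]]
    - [[0.015,0,0],[0,0,0]]
    - [[0,0,-0.02],[0,0,0]]
    - [[0,0,-0.02],[0,0,0]]
    - [[0,0,-0.015],[0,0,-7.8]]
    - [[0,0,-0.015],[0,0,-7.8]]
    - [[0,0,-0.015],[0,0,-7.8]]
    - [[0,0,-0.015],[0,0,-7.8]]
    - [[0,0,-0.015],[0,0,-7.8]]
    - [[0,0,-0.015],[0,0,-7.8]]
    - [[0,0,-0.015],[0,0,-7.8]]
    - [[0,0,-0.015],[0,0,-7.8]]
    - [[0,0,-0.015],[0,0,-7.8]]
    - [[0,0,-0.015],[0,0,-7.8]]
    - [[0,0,-0.015],[0,0,-7.8]]
    - [[0,0,-0.015],[0,0,-7.8]]
    - [[0,0,0],[0,0,0]]
  gripper: 0.07

```text
time_s: 7.1
tool_pos: [0.5959, -0.2656, 0.2465]
ee_rot: [0.001, 0.517, 0.856, -0.0]
contact_force: [0.3, 1.0, 0.1]
grip_width: 0.07
gripper_force: 0.0
```

```bash
cat >> h.py <<'E'
def tool(s=None):
    s=s or bot.read_state(); q=np.array(s['ee_rot']); R=Ro.from_quat(q[[1,2,3,0]]).as_matrix()
    return np.array(s['tool_pos']),R,np.degrees(np.arctan2(R[1,0],R[0,0]))
def cloud(i,m):
    v,u=np.nonzero(m&(i['z_map']>0)); K=np.array([[i['fx'],0,i['cx']],[0,i['fy'],i['cy']],[0,0,1.]])
    n=cv2.undistortPoints(np.c_[u,v].astype(np.float32).reshape(-1,1,2),K,np.array(i['distortion']))[:,0]
    z=i['z_map'][v,u]; return (np.c_[n*z[:,None],z]-i['t'])@i['R']
def brass(i,c):
    h=cv2.cvtColor(i['color'],cv2.COLOR_RGB2HSV); m=(h[...,0]>12)&(h[...,0]<32)&(h[...,1]>110)&(h[...,2]>80)
    P=cloud(i,m); d=P[:,:2]-c; r=np.hypot(*d.T); k=(r<.034)&(P[:,2]>.07)&(P[:,2]<.1); return P[k]
def tooth(P,c):
    d=P[:,:2]-c; a=np.arctan2(d[:,1],d[:,0]); s=np.exp(6j*a).mean(); return np.degrees(np.angle(s))/6,abs(s)
E
python3 - <<'E'
from h import *
from scipy.optimize import minimize
p,R,phi=tool(); print(p,phi)
for cam in('top','side'):
    i=cams.get_image(cam); c=np.array([.597,-.063]); P=brass(i,c)
    P=P[P[:,2]>.082]
    if len(P)<20: print(cam,len(P)); continue
    o=minimize(lambda c:-tooth(P,c)[1],c,method='Nelder-Mead',options=dict(initial_simplex=[c,c+[.004,0],c+[0,.004]]))
    print(cam,len(P),o.x,tooth(P,o.x),tooth(P,c),P.mean(0))
    h=cv2.cvtColor(i['color'],cv2.COLOR_RGB2HSV); m=((h[...,0]<8)|(h[...,0]>172))&(h[...,1]>150)&(h[...,2]>80)
    Q=cloud(i,m); Q=Q[(np.hypot(Q[:,0]-.503,Q[:,1]-.249)<.05)&(Q[:,2]>.062)]
    r=cv2.minAreaRect((Q[:,:2]*1000).astype(np.float32)); print('red',len(Q),r,Q.mean(0))
    for n in('shaft','crank','crank_knob'): print(n,[(round(d['p'],2),np.round(d['centre'],3).tolist()) for d in models.mark_of(n,cam)][:3])
E
```

```text
[ 0.59590939 -0.26558108  0.2464853 ] 117.73951514243149
top 123 [ 0.59831728 -0.06367376] (np.float64(17.00907529038167), np.float64(0.784568572528568)) (np.float64(16.85624463677575), np.float64(0.7551544585791398)) [ 0.59723532 -0.06250515  0.08738011]
red 281 ((503.170654296875, 250.83201599121094), (25.856090545654297, 51.98991775512695), 25.79217529296875) [0.50257757 0.25114061 0.06712172]
shaft [(0.83, [0.598, -0.064, 0.073])]
crank [(0.82, [0.3, 0.224, 0.052]), (0.66, [0.505, 0.25, 0.052]), (0.63, [0.36, -0.125, 0.049])]
crank_knob [(0.93, [0.55, 0.151, 0.095]), (0.7, [0.298, 0.11, 0.092]), (0.57, [0.253, -0.089, 0.096])]
side 145 [ 0.59830359 -0.0682302 ] (np.float64(16.898248323041805), np.float64(0.7786445733171555)) (np.float64(21.37279892675417), np.float64(0.46245845775830946)) [ 0.59514397 -0.0736654   0.08651053]
red 55 ((498.6357421875, 240.95335388183594), (22.49831199645996, 54.5755729675293), 49.179168701171875) [0.49861376 0.24105601 0.0664394 ]
shaft [(0.32, [0.504, 0.249, 0.05])]
crank [(0.87, [0.298, 0.222, 0.052]), (0.65, [0.501, 0.254, 0.053]), (0.65, [0.361, -0.125, 0.05])]
crank_knob [(0.84, [0.555, 0.152, 0.086]), (0.71, [0.298, 0.11, 0.095]), (0.7, [0.251, -0.093, 0.091])]
```

Call:
move_arm:
  steps:
    - [[0.031,0.01,0],[0,0,0]]
    - [[0.031,0.01,0],[0,0,0]]
    - [[0.031,0.01,0],[0,0,0]]
    - [[0.031,0.01,0],[0,0,0]]
    - [[0.031,0.01,0],[0,0,0]]
    - [[0.031,0.01,0],[0,0,0]]
    - [[0.031,0.01,0],[0,0,0]]
    - [[0.031,0.01,0],[0,0,0]]
    - [[0.031,0.01,0],[0,0,0]]
    - [[0.031,0.01,0],[0,0,0]]
    - [[0.031,0.01,0],[0,0,0]]
    - [[0.031,0.01,0],[0,0,0]]
    - [[0.031,0.01,0],[0,0,0]]
    - [[0.031,0.01,0],[0,0,0]]
    - [[0.031,0.01,0],[0,0,0]]
    - [[0.031,0.01,0],[0,0,0]]
    - [[0,0,0.02],[0,0,1.9]]
    - [[0,0,0.02],[0,0,0]]
    - [[0,0,0],[0,0,0]]

```text
time_s: 9.4
tool_pos: [0.5046, 0.2476, 0.2021]
ee_rot: [-0.001, 0.531, 0.847, -0.002]
contact_force: [-0.5, -0.6, 0.4]
grip_width: 0.0699
gripper_force: 0.0
```

Run:
```python
from h import *
p,R,phi=tool(); print(p,phi)
i=cams.get_image('wrist')
h=cv2.cvtColor(i['color'],cv2.COLOR_RGB2HSV); m=((h[...,0]<8)|(h[...,0]>172))&(h[...,1]>150)&(h[...,2]>80)
Q=cloud(i,m); Q=Q[(np.hypot(Q[:,0]-.503,Q[:,1]-.249)<.05)&(Q[:,2]>.062)&(Q[:,2]<.075)]
r=cv2.minAreaRect((Q[:,:2]*1000).astype(np.float32)); print('red',len(Q),r,Q.mean(0))
d=R.T@(np.r_[np.array(r[0])/1000,.039]-p); print('to grasp, tool',d.round(4))
cv2.imwrite('pics/w1.png',i['color'][:,:,::-1])
```

```text
[0.5046223  0.24758634 0.20208065] 115.8241084062619
red 2212 ((504.4849548339844, 250.36524963378906), (25.053110122680664, 53.50541305541992), 25.481185913085938) [0.50376518 0.25106527 0.06660014]
to grasp, tool [0.0026 0.0019 0.1631]
```

View pics/w1.png

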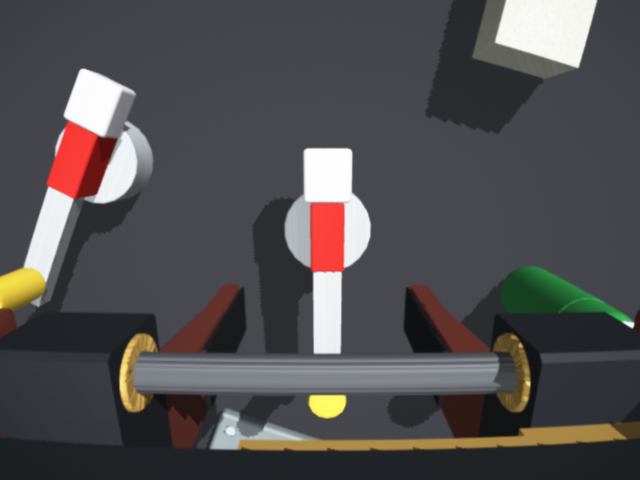

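The wrist view shows the crank centred between the fingers (block at (327,235)) and aligned; the near look-alike is at the left. Descending and gripping.

Call:
move_arm:
  steps:
    - [[0.002,0.002,0.03],[0,0,0]]
    - [[0,0,0.03],[0,0,0]]
    - [[0,0,0.03],[0,0,0]]
    - [[0,0,0.03],[0,0,0]]
    - [[0,0,0.02],[0,0,0]]
    - [[0,0,0.015],[0,0,0]]
    - [[0,0,0.008],[0,0,0]]
    - [[0,0,0],[0,0,0]]

```text
time_s: 10.25
tool_pos: [0.5073, 0.2511, 0.0415]
ee_rot: [-0.0, 0.532, 0.847, -0.0]
contact_force: [0.4, 0.5, 0.9]
grip_width: 0.0699
gripper_force: 0.0
```

Call:
move_arm:
  steps:
    - [[0,0,0],[0,0,0]]
    - [[0,0,0],[0,0,0]]
    - [[0,0,0],[0,0,0]]
    - [[0,0,0],[0,0,0]]
    - [[0,0,0],[0,0,0]]
    - [[0,0,0],[0,0,0]]
    - [[0,0,0],[0,0,0]]
  gripper: 0
  newtons: 45

```text
time_s: 10.95
tool_pos: [0.5066, 0.2508, 0.0417]
ee_rot: [-0.0, 0.531, 0.847, -0.001]
contact_force: [-3.1, -0.9, 3.6]
grip_width: 0.026
gripper_force: 45.0
```

Call:
move_arm:
  steps:
    - [[0,0,-0.01],[0,0,0]]
    - [[0,0,-0.02],[0,0,0]]
    - [[0,0,-0.025],[0,0,0]]
    - [[0,0,-0.025],[0,0,-5.3]]
    - [[0,0,-0.025],[0,0,-5.3]]
    - [[0,0,-0.025],[0,0,-5.3]]
    - [[0,0,0],[0,0,-5.3]]
    - [[-0.028,-0.017,0],[0,0,0]]
    - [[-0.028,-0.017,0],[0,0,0]]
    - [[-0.028,-0.017,0],[0,0,0]]
    - [[-0.028,-0.017,0],[0,0,0]]
    - [[-0.028,-0.017,0],[0,0,0]]
    - [[-0.028,-0.017,0],[0,0,0]]
    - [[-0.028,-0.017,0],[0,0,0]]
    - [[-0.028,-0.017,0],[0,0,0]]
    - [[-0.02,-0.012,0],[0,0,0]]
    - [[0,0,0],[0,0,0]]
    - [[0,0,0],[0,0,0]]

```text
time_s: 12.75
tool_pos: [0.5843, -0.0239, 0.1714]
ee_rot: [-0.0, 0.367, 0.93, 0.0]
contact_force: [-1.4, -0.0, -6.1]
grip_width: 0.0257
gripper_force: 45.0
```

Run:
```python
from h import *
p,R,phi=tool(); s=bot.read_state(); print(p,phi,s['grip_width'],s['contact_force'])
for cam in('side','wrist'):
    i=cams.get_image(cam); P=brass(i,np.array([.598,-.064])); print(cam,len(P), len(P) and P.mean(0))
    cv2.imwrite(f'pics/{cam}2.png',i['color'][:,:,::-1])
    for n in('crank','crank_knob','crank_body'): print(n,[(round(d['p'],2),np.round(d['centre'],3).tolist()) for d in models.mark_of(n,cam)][:4])
i=cams.get_image('side'); u,v=proj(i,[.598,-.064,.12])[0].astype(int)
cv2.imwrite('pics/side2c.png',cv2.resize(i['color'][max(v-90,0):v+90,max(u-120,0):u+120,::-1],None,fx=3,fy=3)); print(u,v)
```

```text
[ 0.58434107 -0.02390434  0.17144966] 136.93263391713458 0.025739193224013274 [-1.38449222 -0.01809462 -6.10705765]
side 357 [ 0.59301208 -0.0727333   0.08268106]
crank [(0.89, [0.361, -0.127, 0.054]), (0.85, [0.299, 0.22, 0.055]), (0.57, [0.583, -0.028, 0.179])]
crank_knob [(0.97, [0.301, 0.112, 0.094]), (0.74, [0.662, -0.099, 0.218]), (0.71, [0.254, -0.092, 0.093])]
crank_body [(0.93, [0.584, -0.022, 0.128]), (0.68, [0.304, 0.216, -0.0]), (0.58, [0.361, -0.123, 0.0]), (0.18, [0.597, -0.06, 0.001])]
wrist 0 0
crank [(0.98, [0.58, -0.021, 0.186]), (0.84, [0.363, -0.128, 0.042])]
crank_knob []
crank_body [(0.92, [0.58, -0.019, 0.13]), (0.87, [0.358, -0.128, 0.002])]
400 308
```

View pics/side2c.png

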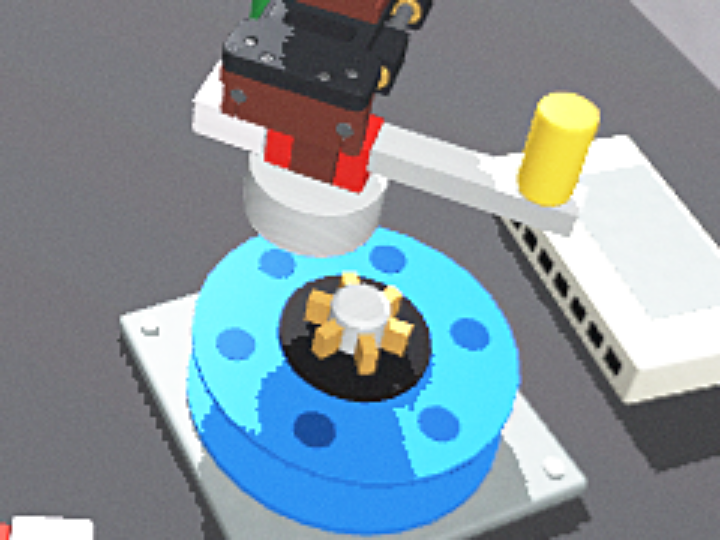

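The side crop shows the crank held level by the red block at (320,155), with the free shaft teeth at (360,320), still ~4 cm to go. I'll refine the shaft pose with a silhouette fit while stepping on.

```bash
cat > fit.py <<'E'
from h import *
from scipy.optimize import minimize
def render(i,x,y,a,sc=4):
    f=lambda P:(proj(i,P)*sc).round().astype(np.int32)
    m=np.zeros((480*sc,640*sc),np.uint8)
    for k in range(6):
        t=np.radians(a+60*k); c,s=np.cos(t),np.sin(t)
        P=[(x+c*r-s*w,y+s*r+c*w,z) for r in(.014,.028) for w in(-.004,.004) for z in(.07,.088)]
        cv2.fillConvexPoly(m,cv2.convexHull(f(P)),1)
    t=np.linspace(0,2*np.pi,40); C=lambda r,z:np.c_[x+r*np.cos(t),y+r*np.sin(t),0*t+z]
    cv2.fillConvexPoly(m,cv2.convexHull(f(np.r_[C(.016,.088),C(.016,.093),C(.013,.096)])),0)
    return cv2.resize(m.astype(np.float32),(640,480),interpolation=cv2.INTER_AREA)
for cam,fn in(('top','pics/top0.png'),('side','pics/side2.png')):
    i=cams.get_image(cam); im=cv2.imread(fn); h=cv2.cvtColor(im,cv2.COLOR_BGR2HSV)
    m=((h[...,0]>10)&(h[...,0]<34)&(h[...,1]>90)&(h[...,2]>60)).astype(np.float32)
    u,v=proj(i,[.598,-.064,.08])[0].astype(int); w=np.zeros_like(m); w[v-45:v+45,u-45:u+45]=1; m*=w
    cost=lambda q:np.abs(render(i,q[0]/1e3,q[1]/1e3,q[2])-m).sum()/m.sum()
    b=min((minimize(cost,[598,-64-d,a],method='Nelder-Mead',options=dict(initial_simplex=[[596,-66-d,a-3],[600,-66-d,a],[598,-62-d,a],[598,-64-d,a+4]])) for a in(13,17,21) for d in (0,2)),key=lambda o:o.fun)
    print(cam,m.sum(),b.x.round(2),round(b.fun,3))
E
python3 fit.py
```

```text
top 236.0 [598.44 -65.62  16.89] 0.275
side 408.0 [601.47 -65.4   16.92] 0.226
```

Call:
move_arm:
  steps:
    - [[-0.012,-0.007,0],[0,0,0]]
    - [[-0.012,-0.007,0],[0,0,0]]
    - [[-0.012,-0.006,0],[0,0,0]]
    - [[0,0,0],[0,0,0]]
    - [[0,0,0],[0,0,0]]

```text
time_s: 13.8
tool_pos: [0.5974, -0.0633, 0.1714]
ee_rot: [-0.0, 0.367, 0.93, 0.0]
contact_force: [-0.2, 0.6, -5.2]
grip_width: 0.0258
gripper_force: 45.0
```

Call:
move_arm:
  steps:
    - [[-0.003,0,0.01],[0,0,0]]
    - [[0,0,0.01],[0,0,0]]
    - [[0,0,0.008],[0,0,0]]
    - [[0,0,0.004],[0,0,0]]
    - [[0,0,0.003],[0,0,0]]
    - [[0,0,0.003],[0,0,0]]
    - [[0,0,0],[0,0,0]]

```text
time_s: 14.5
tool_pos: [0.5995, -0.0646, 0.1334]
ee_rot: [-0.0, 0.366, 0.93, -0.0]
contact_force: [-0.7, -0.0, -4.5]
grip_width: 0.0258
gripper_force: 45.0
```

Call:
move_arm:
  steps:
    - [[0,0,0.002],[0,0,0]]
    - [[0,0,0.002],[0,0,0]]
    - [[0,0,0.002],[0,0,0]]
    - [[0,0,0],[0,0,0]]

```text
time_s: 14.9
tool_pos: [0.5994, -0.0647, 0.1274]
ee_rot: [-0.0, 0.366, 0.93, -0.0]
contact_force: [0.2, 0.3, -5.0]
grip_width: 0.0255
gripper_force: 45.0
```

It has passed the tooth tops with no added force, so it is meshed. I'll press on home.

Call:
move_arm:
  steps:
    - [[0,0,0.002],[0,0,0]]
    - [[0,0,0.002],[0,0,0]]
    - [[0,0,0.002],[0,0,0]]
    - [[0,0,0.002],[0,0,0]]
    - [[0,0,0.002],[0,0,0]]
    - [[0,0,0.002],[0,0,0]]
    - [[0,0,0.002],[0,0,0]]
    - [[0,0,0],[0,0,0]]

```text
time_s: 15.7
tool_pos: [0.5994, -0.0647, 0.1133]
ee_rot: [-0.0, 0.366, 0.93, -0.0]
contact_force: [0.3, 0.2, -4.3]
grip_width: 0.0256
gripper_force: 45.0
```

Call:
move_arm:
  steps:
    - [[0,0,0.001],[0,0,0]]
    - [[0,0,0.001],[0,0,0]]
    - [[0,0,0.001],[0,0,0]]
    - [[0,0,0.001],[0,0,0]]
    - [[0,0,0],[0,0,0]]
    - [[0,0,0],[0,0,0]]

```text
time_s: 16.3
tool_pos: [0.5998, -0.0647, 0.1116]
ee_rot: [0.0, 0.366, 0.93, -0.0]
contact_force: [-6.5, 0.2, 11.2]
grip_width: 0.0257
gripper_force: 45.0
```

It is on the shoulder: z is 0.1116 (expected 0.1117) with 11 N upward. Releasing and leaving.

Call:
move_arm:
  steps:
    - [[0,0,-0.001],[0,0,0]]
    - [[0,0,0],[0,0,0]]
    - [[0,0,0],[0,0,0]]
    - [[0,0,0],[0,0,0]]
    - [[0,0,0],[0,0,0]]
    - [[0,0,-0.01],[0,0,0]]
    - [[0,0,-0.02],[0,0,0]]
    - [[0,0,-0.03],[0,0,0]]
    - [[0,0,-0.03],[0,0,0]]
    - [[0,0,-0.03],[0,0,0]]
    - [[0.03,0.01,-0.01],[0,0,0]]
    - [[0.03,0.01,0],[0,0,0]]
    - [[0.03,0.01,0],[0,0,0]]
    - [[0.03,0.01,0],[0,0,0]]
    - [[0.03,0.01,0],[0,0,0]]
    - [[0.03,0.01,0],[0,0,0]]
    - [[0,0,0],[0,0,0]]
  gripper: 0.06

```text
time_s: 18.0
tool_pos: [0.5068, 0.1067, 0.2419]
ee_rot: [0.0, 0.363, 0.932, 0.001]
contact_force: [-0.2, 0.7, 0.2]
grip_width: 0.06
gripper_force: 0.0
```

Run:
```python
from h import *
s=bot.read_state();print(s['time_s'],s['tool_pos'],s['contact_force'])
for cam in('side','top'):
    i=cams.get_image(cam)
    for n in('crank','crank_knob','crank_body','leg_foot','leg_pivot','can','carton'): print(cam,n,[(round(d['p'],2),np.round(d['centre'],3).tolist()) for d in models.mark_of(n,cam)][:3])
    cv2.imwrite(f'pics/{cam}9.png',i['color'][:,:,::-1])
```

```text
18.0 [0.50677968 0.10666633 0.24192346] [-0.18372503  0.73918919  0.1865002 ]
side crank [(0.91, [0.3, 0.222, 0.054]), (0.6, [0.359, -0.126, 0.052])]
side crank_knob [(0.92, [0.678, -0.142, 0.16]), (0.81, [0.299, 0.113, 0.094]), (0.7, [0.252, -0.089, 0.095])]
side crank_body [(0.8, [0.303, 0.217, 0.001]), (0.67, [0.597, -0.063, 0.071]), (0.67, [0.36, -0.124, -0.0])]
side leg_foot []
side leg_pivot [(0.89, [0.551, -0.188, 0.024])]
side can [(0.87, [0.706, 0.27, 0.001])]
side carton [(0.95, [0.573, 0.503, -0.004]), (0.73, [0.707, 0.274, 0.002])]
top crank [(0.73, [0.599, -0.064, 0.121]), (0.69, [0.3, 0.221, 0.052])]
top crank_knob [(0.93, [0.678, -0.138, 0.163]), (0.82, [0.256, -0.092, 0.093]), (0.76, [0.294, 0.111, 0.094])]
top crank_body [(0.91, [0.602, -0.063, 0.07]), (0.79, [0.358, -0.127, 0.0]), (0.61, [0.678, -0.136, 0.165])]
top leg_foot [(0.72, [0.559, -0.309, 0.023]), (0.36, [0.681, -0.136, 0.166])]
top leg_pivot [(0.61, [0.548, -0.186, 0.025])]
top can [(0.69, [0.708, 0.276, -0.002])]
top carton [(0.75, [0.577, 0.497, 0.003]), (0.23, [0.68, -0.138, 0.165])]
```

View pics/side9.png

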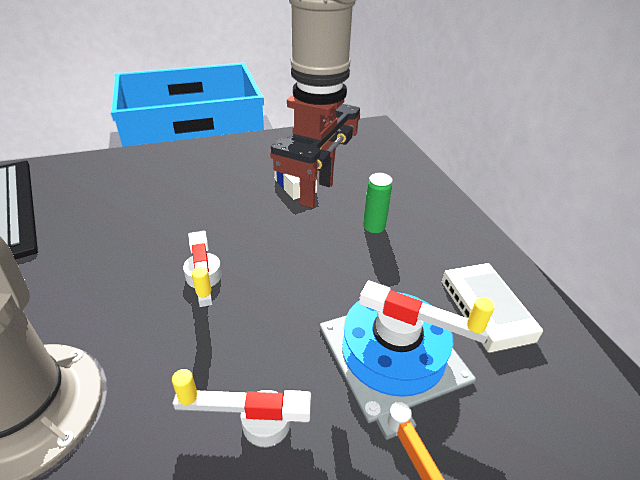

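The side view shows the crank seated flat on the drum at (400,315), the leg out at (415,440), and the can and carton where they were. The gripper is clear.

```bash
python3 -c "
from station import bot
print(bot.sign_off())"
```

```text
the job is handed in; nothing more can be done
None
```

The job is handed in: the leg is out against its stop, and the crank is meshed, pushed fully home on the shaft and let go. The can and the carton show no measurable shift, and the arm's last move ended at 18 s of the 64 s allowed.

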